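Wind out the board and hold the loupe in focus over its chip

ROBOT

A 6-joint arm with a two-finger parallel gripper is mounted at the origin on the work surface. World frame = base frame: x ahead of the robot, y to its left, z up, the work surface at z = 0. Lengths are in mm, angles in rad, forces in N, time in s.
With the tool pointing down it reaches from about 350 to 875 mm from the base axis. Payload 4.2 kg.
Tool frame: the origin (TCP) lies midway between the tips of the shut fingers; the grasp point (between the pads) lies 19 mm behind it; z points along the fingers, y is the direction in which the jaws open and shut (so a half turn about z gives the same grasp; the last joint's range is limited). The gripper opens to 85 mm and grips with 20 to 120 N. Pads are 22 mm wide; open, the fingers measure 114 mm over their backs; the gripper's body (76 mm by 85 mm) begins 54 mm behind the grasp point. The pads swing forward as they close: fully open they stand 13 mm farther back than shut.
Start: joints at [1.428, 0.385, 0.008, 0, -1.194, -0.259], TCP at [244.389, 575.216, 211.112] pointing down, gripper open.
Joint ranges: [-3.14, 3.14], [-1.21, 2.06], [-1.07, 1.41], [-3.16, 2.05], [-2.99, -0.16], [-3.1, 3.1]. Speed limits (rad/s): [2.79, 2.79, 3.14, 3.14, 3.14, 3.14].

INTERFACE

Orientations are given as a unit quaternion [x, y, z, w].
In Python, from bench import * gives the robot as it stands. The module is installed in compiled form; this text tells all that it offers.
- The arm moves only by the tool step_arm, never from a script. Its argument "plan" is a list of rows, each a list of 3 entries, a list of its own where there are three numbers: the turn, a rotation vector about the world's x, y, z in degrees, then the shift along the world's x, y, z in cm, then the finger opening in cm, from 0 to 8.54. A call has 1 to 8 rows; each row shifts and turns the commanded pose from where the row before left it; what a row does not reach is not made up. A row lasts 1/12 s, in which the tool goes at most 41.7 mm and 7.16 degrees, less where a joint would pass 70% of its speed; a pose out of reach is approached as far as the arm can. A call with a gripper value outside its range is refused whole. The fingers move at their own pace and stop on an object; "grip_force" is the grip in N (left out, the last holds). Time passes only in rows, so rows that do not move let the fingers close. It gives the time, the measured TCP pose, the force and the opening at its end, in the units of the state.
- state(): the state, without advancing time (a new reading comes with each control period).
- get_image(name): name is "scene" or "top"; returns the picture (420x560x3 uint8, red, green, blue); there is no depth.
- camera_info(name): a dict with "camera_matrix" (3x3 intrinsics, pixels), "origin" and "orientation" of the camera in the world. Camera axes: x right, y up, looking along -z (the intrinsics and any distortion apply to the point x, -y, -z); pixel columns grow to the right and rows downward; lengths in mm; the calibration is good to about 2 mm. A picture is of the moment at which its call begins. camera_info takes no time and is no camera call.
- sign_off(): hands the job in, once; it reports no verdict.
The state is a dict: "t": time; "joint_positions": joint angles; "qvel": joint speeds; "effort": joint torques, N m; "eef_pos": TCP position; "eef_rot": TCP orientation; "ft_force": force on the tool from outside, world axes, zero at the start; "wrist_torque": the same for the moment, N m; "width": finger opening in mm.
Only numpy, scipy, OpenCV 4.12 (cv2) and the standard library are available. Lean on these libraries where they do the work, as an engineer would, in place of code of your own. Each camera call takes 0.05 s, during which the arm holds its last target.

TASK

Wind the red-knobbed crank clockwise (seen from above), a little over two turns, until the circuit board's carriage has come out from under the blue-roofed hood and is right up against its end stop. Then pick up the loupe and hold it still over the square black chip in the middle of the board: lens level, centred on the chip, and at the height of the yellow band on the white focus post; finish while still holding it there. Move the board only by the crank, do not touch the board or its carriage with the loupe or the gripper, and leave the other things on the bench where they are.

Things in the scene. Friction and masses are not known exactly. Their poses are not given: they have to be found in the camera images.
- slide_unit: the fixed inspection slide: a grey bed 130 x 370 x 12 mm (long in its y), a hood at its +y end (white walls, blue roof 118 x 105 mm, top 80 mm above the bench), a gearbox with the crank at its -y end, and a white post on the +x side (top 150 mm above the bench). Origin: bench level under the bed, x across, y along the slide towards the hood, z up
- carriage (a joint): travel of the board's carriage in m: 0 deep under the hood, 0.100 fully out against its end stop; it runs towards the slide's -y. Geared to the crank: one full turn clockwise moves it out 40 mm; it stays where it is left
- crank (a joint): crank angle in rad, growing clockwise seen from above; between 0 and 15.71 (2.5 turns), where the carriage meets its end stop; it starts somewhere in the first half turn. It turns stiffly but with under 3 N at the knob and stays where it is left
- crank_axis (a point): point on the crank's upright axis, at the knob's mid-height (86 mm above the bench)
- crank_knob (a point): centre of the crank's red knob, 86 mm above the bench: an upright cylinder 20 mm across and 40 mm tall (from 63.5 to 103.5 mm above the bench), which spins freely on its own pin, 45 mm from the crank axis; below it the crank's flat dark arm (top 63 mm above the bench). Wound fully out, the knob ends on the opposite side of the axis from where it stands at crank angle 0
- chip (a point): centre of the top of the black chip, 18 x 18 mm, in the middle of the blue circuit board (84 x 74 mm) on the carriage; 50 mm above the bench. It starts out of sight under the hood
- focus_mark (a point): middle of the yellow band (14 mm tall, 17 mm across) on the focus post: the focal height, 119 mm above the bench (69 mm above the chip). With the carriage fully out the post stands 75 mm from the chip, in the slide's +x
- loupe_grip (a point): the loupe's handle, centre of the place to grip and about the point of balance, half-way up the handle: a flat-sided black bar 22 mm wide (y) and 22 mm tall (z), reaching from 47 mm behind (then a red end to 66 mm) to 53 mm ahead of this point. x points along the handle to the lens, z is up when the lens is level. It starts lying flat on the bench, this point 11 mm up; mass about 0.12 kg
- lens (a point): centre of the loupe's round lens, in the middle of its thickness: 105 mm ahead (+x) of loupe_grip and at the same height; lens rim 68 mm across and 12 mm thick; z is the lens's axis
- loupe: the whole loupe; origin at the underside of its handle, 11 mm below loupe_grip, same axes
- pliers: red and black pliers, about 165 mm long and 75 mm wide, lying flat (bystander); origin at the underside near the pivot, jaws to +x
- screwdriver: orange-handled screwdriver lying on the bench (bystander)
- tape_roll: yellow roll of tape lying flat, 90 mm across, 24 mm tall (bystander); origin at the centre of its underside
- plug: standing metal connector plug, 22 mm across, 45 mm tall (bystander); origin at the centre of its underside
- parts_tray: black tray with four compartments, 120 x 160 x 30 mm (bystander); origin at the centre of its underside
- flux_jar: small amber jar, 44 mm across, 60 mm tall (bystander); origin at the centre of its underside
Not all that is in view belongs to the job. What is shaped like the loupe but brown is not meant.

How it is judged (in metres and radians):
On the way, in this order (a step that is already met when the one before it is completed fails the run):
1. the crank has been wound until the carriage is fully out (value of joint carriage above 0.096 m), for 0.2 s.
2. the loupe is held level at the focal height over the chip (value of joint carriage above 0.096 m and horizontal distance between lens and chip below 0.01 m and z of lens in the frame of focus_mark between -0.007 and 0.007 m and angle between lens's own z axis and vertical below 0.14 rad and linear speed of loupe below 0.02 m/s and angular speed of loupe below 0.2 rad/s and contact force between loupe and the fingers above 1 N and contact force between loupe and slide_unit below 0.2 N and contact force between loupe and pliers below 0.2 N and contact force between loupe and screwdriver below 0.2 N and contact force between loupe and tape_roll below 0.2 N and contact force between loupe and plug below 0.2 N and contact force between loupe and parts_tray below 0.2 N and contact force between loupe and flux_jar below 0.2 N), for 0.5 s.
At the end, for the whole second after the job is handed in: Carriage within 4 mm of its stop; the gripper alone holds the loupe still (under 20 mm/s, 0.2 rad/s), lens centre within 10 mm of the chip seen from above, within 7 mm of the yellow band's middle in height, tilted under 0.14 rad, through the second after the program ends (all of step 2); the arm keeps its last pose, push and grip.
It fails at once if the loupe touches the board or its carriage (contact force between loupe and carriage above 0.5 N).
It fails at once if the gripper or arm touches the board or its carriage (contact force between any of the fingers, the arm and carriage above 0.5 N).
It fails at once if another thing on the bench is moved more than 20 mm (distance of any of pliers, screwdriver, tape_roll, plug, parts_tray, flux_jar from where it was at the start of the episode above 0.02 m).
It also fails if it takes over 72 s, if anything falls off the work surface, if the arm or the gripper's body presses on something with over 40 N, if the wrist force passes 120 N, or if a joint passes its speed limit or range.

## Working session

There is one attempt and no reset: what is moved stays moved. The work goes in short steps, Python scripts to look and compute and a tool call to move; the robot and the scene stay as the last step left them, time stands still between calls to the robot, and variables do not carry over. Pictures are saved under pics/ and viewed, and the job is handed in when it is done.

Besides the shell and the picture viewer there is one more tool, called after ">>>" as name(argument=value, ...), one argument or row to a line, values as JSON. step_arm: Moves the arm, as the interface text tells. Its arguments: {"type":"object","properties":{"plan":{"type":"array","items":{"type":"array"}},"grip_force":{"type":"number"}},"required":["plan"]}

```bash
mkdir -p pics; python3 - <<'E'
from bench import *
import cv2
for n in("scene","top"):
    im=get_image(n); cv2.imwrite(f"pics/{n}0.png",im[:,:,::-1]); print(n,camera_info(n))
print(state())
E
```

```text
scene {'camera_matrix': array([[443.70129253,   0.        , 281.72519272],
       [  0.        , 443.70129253, 199.25489376],
       [  0.        ,   0.        ,   1.        ]]), 'origin': array([1115.43078361,  633.59065744,  902.20846345]), 'orientation': array([0.13724544, 0.36422245, 0.85548941, 0.34153121])}
top {'camera_matrix': array([[385.19249096,   0.        , 274.74557081],
       [  0.        , 385.19249096, 208.33173286],
       [  0.        ,   0.        ,   1.        ]]), 'origin': array([ 360.02741931,   13.34696309, 1374.86784977]), 'orientation': array([-0.05260398,  0.04972892,  0.70713621, -0.70336209])}
{'t': 0.1, 'joint_positions': array([ 1.42764243e+00,  3.85535736e-01,  6.74773320e-03, -3.99097119e-04,
       -1.19397944e+00, -2.58571749e-01]), 'qvel': array([-1.09878587e-03, -2.78803550e-03,  2.49247737e-03,  2.26689073e-03,
        1.66977282e-03,  1.13652581e-05]), 'effort': array([-2.98672448e-04, -3.93318665e+01,  1.88930708e+01,  4.19798657e+00,
       -2.57632702e-03,  1.58819113e-06]), 'eef_pos': array([244.17343107, 574.72748835, 210.09669887]), 'eef_rot': array([ 9.79879615e-01, -1.99586908e-01, -1.28323279e-04,  9.94613728e-04]), 'ft_force': array([0.18480962, 0.21906136, 0.34903361]), 'wrist_torque': array([-0.03421749,  0.02709427,  0.03990813]), 'width': 85.43865100787279}
```

View pics/scene0.png

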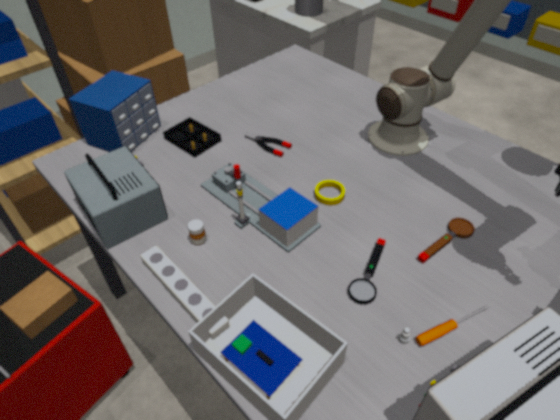

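View pics/top0.png

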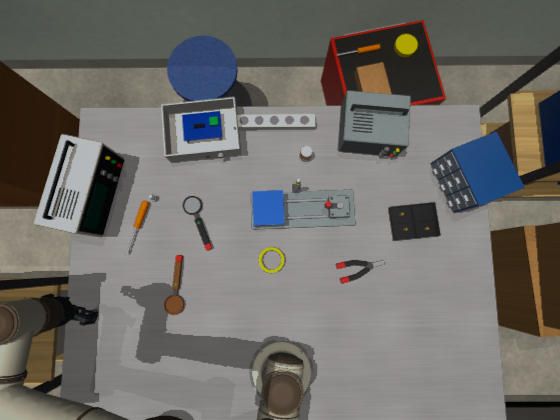

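The top view has world +x pointing up and −y pointing right. Candidates:
- **Loupe:** black-handled at top (193,205)/(203,232). The brown lookalike is at (175,304)/(178,270) and is not meant.
- **Board:** blue board in the white box at (202,126) is a decoy. The real one is under the blue-roofed hood at (268,208).
- **Knob:** red at (329,204). Other reds are the pliers' handles (345,270), the loupe's red end (209,246) and the red case at the top.

Next I'll check the choice in close crops.

```bash
cat > h.py <<'E'
import numpy as np, cv2
from bench import *
from scipy.spatial.transform import Rotation as R
def ray(n,u,v):
    c=camera_info(n);K=c["camera_matrix"]
    d=np.array([(u-K[0,2])/K[0,0],-(v-K[1,2])/K[1,1],-1.0])
    return c["origin"],R.from_quat(c["orientation"]).apply(d)
def onz(n,u,v,z):
    o,d=ray(n,u,v); return o+d*(z-o[2])/d[2]
def proj(n,p):
    c=camera_info(n);K=c["camera_matrix"]
    q=R.from_quat(c["orientation"]).inv().apply(np.asarray(p,float)-c["origin"])
    return np.array([K[0,2]+K[0,0]*q[0]/-q[2],K[1,2]+K[1,1]*-q[1]/-q[2]])
def tri(pts):
    A=np.zeros((3,3));b=np.zeros(3)
    for n,u,v in pts:
        o,d=ray(n,u,v);d=d/np.linalg.norm(d);M=np.eye(3)-np.outer(d,d);A+=M;b+=M@o
    return np.linalg.solve(A,b)
def crop(im,x0,y0,x1,y1,s,fn):
    cv2.imwrite(fn,cv2.resize(im[y0:y1,x0:x1,::-1],None,fx=s,fy=s,interpolation=cv2.INTER_CUBIC))
E
python3 - <<'E'
from h import *
t=cv2.imread("pics/top0.png")[:,:,::-1];s=cv2.imread("pics/scene0.png")[:,:,::-1]
crop(t,240,170,370,240,6,"pics/c1.png")
crop(t,165,185,230,260,7,"pics/c2.png")
crop(s,195,150,330,250,5.5,"pics/c3.png")
crop(s,330,220,480,310,5,"pics/c4.png")
print(onz("top",283,395,0))
E
```

```text
[-75.03375878  -6.16546692   0.        ]
```

View pics/c1.png

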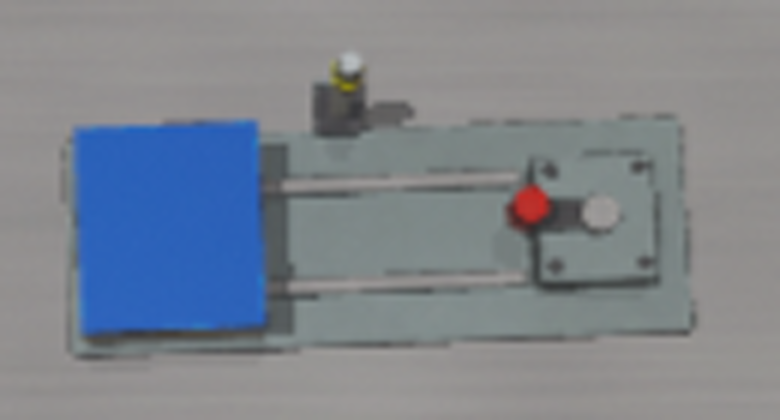

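View pics/c2.png

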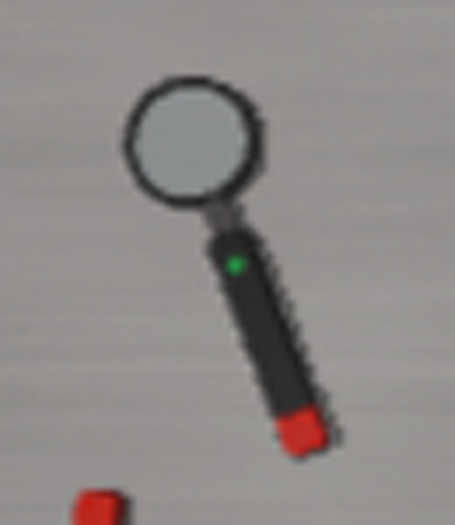

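View pics/c3.png

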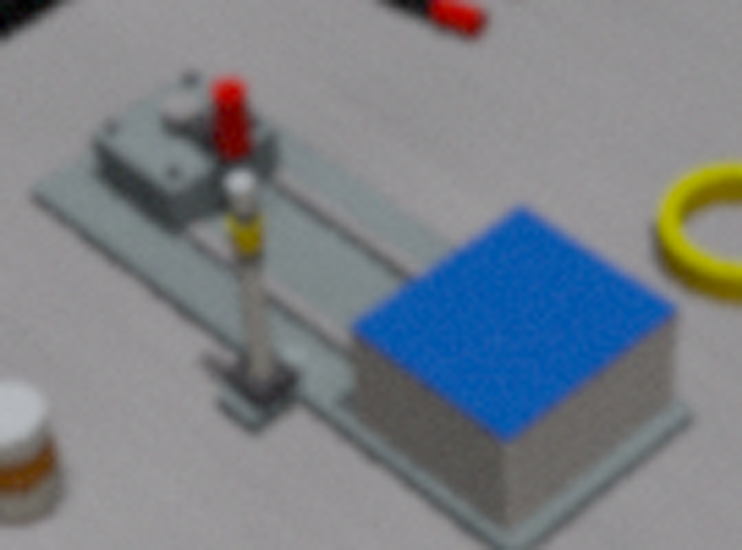

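View pics/c4.png

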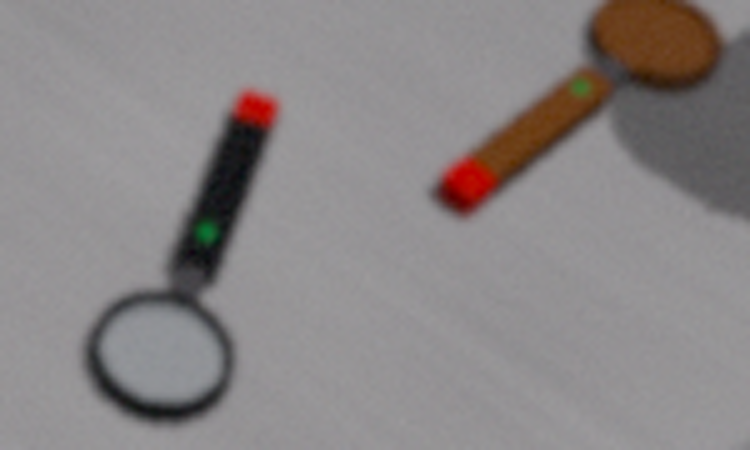

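The crops confirm the choice: black loupe with its lens at the top and red end toward the base, red knob next to the grey crank cap, blue roof, and the yellow band on the post. Now I'll measure.

```bash
python3 - <<'E'
from h import *
np.set_printoptions(precision=1,suppress=True)
t=cv2.imread("pics/top0.png");s=cv2.imread("pics/scene0.png")
def comps(im,lo,hi,win,name):
    hsv=cv2.cvtColor(im,cv2.COLOR_BGR2HSV);m=cv2.inRange(hsv,np.array(lo),np.array(hi))
    if lo[0]==0: m|=cv2.inRange(hsv,np.array([170,lo[1],lo[2]]),np.array([180,255,255]))
    w=np.zeros_like(m);x0,y0,x1,y1=win;w[y0:y1,x0:x1]=m[y0:y1,x0:x1]
    n,l,st,c=cv2.connectedComponentsWithStats(w)
    for i in range(1,n):
        if st[i,4]>5: print(name,c[i],st[i])
    return w
comps(t,(0,150,100),(8,255,255),(310,190,360,220),'knob top')
comps(s,(0,150,60),(8,255,255),(225,155,250,185),'knob scene')
b=comps(t,(100,150,80),(125,255,255),(240,180,300,240),'roof')
r=cv2.minAreaRect(cv2.findNonZero(b));print(r); bp=cv2.boxPoints(r)
P=np.array([onz("top",*p,80) for p in bp]);print(P,P.mean(0))
bs=comps(s,(100,150,80),(125,255,255),(250,180,330,240),'roof s')
c=cv2.approxPolyDP(max(cv2.findContours(bs,0,2)[0],key=cv2.contourArea),4,True)[:,0]
P=np.array([onz("scene",*p,80) for p in c]);print(c,P,P.mean(0))
comps(t,(20,120,80),(35,255,255),(285,170,310,195),'band top')
comps(s,(20,120,80),(35,255,255),(230,180,250,200),'band s')
comps(t,(0,150,100),(8,255,255),(190,230,220,260),'red end top')
comps(s,(0,150,60),(8,255,255),(370,230,390,250),'red end s')
# dark loupe
g=cv2.cvtColor(t,cv2.COLOR_BGR2GRAY);w=np.zeros_like(g);w[190:262,178:216]=(g[190:262,178:216]<95)*255
n,l,st,cc=cv2.connectedComponentsWithStats(w)
for i in range(1,n):
    if st[i,4]>20: print('dark',cc[i],st[i])
print(onz("top",340,205.5,70),onz("top",328.5,204.2,103.5))
for uv in((192.4,205.2),):print('lens',onz("top",*uv,11))
print('origin at',proj("top",(0,0,0)),proj("scene",(0,0,0)))
E
```

```text
knob top [328.  203.6] [326 201   5   6  25]
knob scene [236.4 171.6] [234 165   6  14  72]
roof [267.9 207.5] [ 253  190   31   36 1028]
((267.8985290527344, 207.46405029296875), (34.01280212402344, 30.2957763671875), 87.70938873291016)
[[609.   95.4  80. ]
 [612.6  -8.2  80. ]
 [495.8 -11.9  80. ]
 [492.2  90.4  80. ]] [552.4  41.4  80. ]
roof s [287.8 208.3] [ 260  189   57   41 1243]
[[291 189]
 [260 208]
 [286 229]
 [316 206]] [[499.4  -2.6  80. ]
 [608.1  -6.5  80. ]
 [609.9  93.8  80. ]
 [497.8  89.8  80. ]] [553.8  43.6  80. ]
band s [239.3 192.3] [237 190   5   6  25]
red end top [207.8 246.1] [205 243   7   7  36]
red end s [380.6 241.9] [377 239   8   7  42]
dark [200.2 224.1] [183 196  30  54 399]
dark [180.4 258.1] [178 255   6   7  40]
[ 558.9 -205.3   70. ] [ 558.4 -161.5  103.5]
lens [572.  313.6  11. ]
origin at [281.  371.6] [397.5 137. ]
```

```bash
python3 - <<'E'
from h import *
np.set_printoptions(precision=1,suppress=True)
print('post scene',onz("scene",239.3,192.3,119),'top',onz("top",298.2,180.3,150))
print('knob s',onz("scene",236.4,171.6,86), 'tri', tri([("scene",236.6,166),("top",328.3,204)]))
# circle of lens: outer
t=cv2.imread("pics/top0.png");big=cv2.resize(t[185:260,165:230],None,fx=7,fy=7,interpolation=cv2.INTER_CUBIC)
g=cv2.cvtColor(big,cv2.COLOR_BGR2GRAY);w=(g<95).astype(np.uint8)*255
m=w.copy();m[225:]=0;m[:,275:]=0
n,l,st,c=cv2.connectedComponentsWithStats(m);i=1+np.argmax(st[1:,4])
pts=cv2.findNonZero((l==i).astype(np.uint8));print('circ',cv2.minEnclosingCircle(pts))
(cx,cy),r=cv2.minEnclosingCircle(pts);L=onz("top",cx/7+165,cy/7+185,11);print('lens',L)
h=np.zeros_like(w);h[250:395,200:320]=w[250:395,200:320];p=cv2.findNonZero(h);print(cv2.minAreaRect(p))
for (x,y) in ((235,264),(300,433)):print(onz("top",x/7+165,y/7+185,22))
# scene: 5x crop offs 330,220
for n,(x,y) in {'red':(257,108),'green':(207,233),'lens':(160,350)}.items():print(n,onz("scene",x/5+330,y/5+220,{'red':18,'green':22,'lens':14}[n]))
# bed corners
for (x,y) in ((680,116),(692,330),(72,354)):print('bed',onz("top",x/6+240,y/6+170,12))
E
```

```text
post scene [633.1 -56.1 119. ] top [630.3 -58.7 150. ]
knob s [ 564.5 -157.1   86. ] tri [ 559.3 -161.   101.3]
circ ((198.9056854248047, 155.7093048095703), 82.95486450195312)
lens [564.6 309.8  11. ]
((264.8656005859375, 321.27783203125), (174.72117614746094, 58.63146209716797), 68.83873748779297)
[507.6 287.8  22. ]
[422.4 253.2  22. ]
red [423.8 256.4  18. ]
green [508.7 290.7  22. ]
lens [573.3 315.5  14. ]
bed [ 626.3 -264.7   12. ]
bed [ 497.4 -267.4   12. ]
bed [485.2  99.5  12. ]
```

>>> step_arm(
  plan=[
    [[0, 0, 5.6], [1.3, -3.0, 0], 5],
    [[0, 0, 5.6], [1.3, -3.0, 0], 5],
    [[0, 0, 5.6], [1.3, -3.0, 0], 5],
    [[0, 0, 5.6], [1.3, -3.0, 0], 5],
    [[0, 0, 5.6], [1.3, -3.0, 0], 5],
    [[0, 0, 5.6], [1.3, -3.0, 0], 5],
    [[0, 0, 5.6], [1.3, -3.0, 0], 5],
    [[0, 0, 5.6], [1.3, -3.0, 0], 5],
  ],
  grip_force=25,
)

```text
t: 0.77
eef_pos: [348.5, 333.4, 210.8]
eef_rot: [0.982, 0.191, -0.0, 0.0]
ft_force: [0.5, -0.8, -0.2]
width: 50.3
```

>>> step_arm(
  plan=[
    [[0, 0, 0], [1.32, -3.1, 0], 4],
    [[0, 0, 0], [1.32, -3.1, 0], 4],
    [[0, 0, 0], [1.32, -3.1, 0], 4],
    [[0, 0, 0], [1.32, -3.1, 0], 4],
    [[0, 0, 0], [1.32, -3.1, 0], 4],
    [[0, 0, 0], [1.32, -3.1, 0], 4],
    [[0, 0, 0], [1.32, -3.1, 0], 4],
    [[0, 0, 0], [1.32, -3.1, 0], 4],
  ],
)

```text
t: 1.43
eef_pos: [454.0, 85.5, 211.0]
eef_rot: [0.982, 0.189, -0.0, -0.0]
ft_force: [0.9, -0.0, 0.9]
width: 40.0
```

>>> step_arm(
  plan=[
    [[0, 0, 0], [1.32, -3.1, 0], 4],
    [[0, 0, 0], [1.32, -3.1, 0], 4],
    [[0, 0, 0], [1.32, -3.1, 0], 4],
    [[0, 0, 0], [1.32, -3.1, 0], 4],
    [[0, 0, 0], [1.32, -3.1, 0], 4],
    [[0, 0, 0], [1.32, -3.1, 0], 4],
    [[0, 0, 0], [1.32, -3.1, 0], 4],
    [[0, 0, 0], [1.3, -3.0, 0], 4],
  ],
)

```text
t: 2.1
eef_pos: [559.5, -161.5, 210.6]
eef_rot: [0.982, 0.189, -0.0, -0.0]
ft_force: [0.6, 0.7, 0.1]
width: 40.2
```

>>> step_arm(
  plan=[
    [[0, 0, 0], [0, 0, -2], 4],
    [[0, 0, 0], [0, 0, -3], 4],
    [[0, 0, 0], [0, 0, -3], 4],
    [[0, 0, 0], [0, 0, 0], 4],
    [[0, 0, 0], [0, 0, 0], 4],
  ],
)

```text
t: 2.52
eef_pos: [558.3, -160.0, 129.7]
eef_rot: [0.982, 0.189, -0.002, -0.0]
ft_force: [1.5, 0.8, 0.4]
width: 39.9
```

```bash
python3 - <<'E'
from h import *
np.set_printoptions(precision=2,suppress=True)
t=get_image("top");s=get_image("scene")
crop(t,270,150,400,240,5,"pics/d1.png");crop(s,180,90,310,200,5,"pics/d2.png")
print(state())
E
```

```text
{'t': 2.6167, 'joint_positions': array([ 0.  ,  0.38, -0.21,  0.  , -0.98,  1.95]), 'qvel': array([ 0.  , -0.02,  0.01, -0.  ,  0.  ,  0.  ]), 'effort': array([ -0.13, -35.63,  16.13,   3.6 ,  -0.03,  -0.  ]), 'eef_pos': array([ 560.7 , -159.93,  132.91]), 'eef_rot': array([0.98, 0.19, 0.  , 0.  ]), 'ft_force': array([-0.61, -0.37,  0.92]), 'wrist_torque': array([ 0.01, -0.08,  0.05]), 'width': 39.882091588936056}
```

View pics/d1.png

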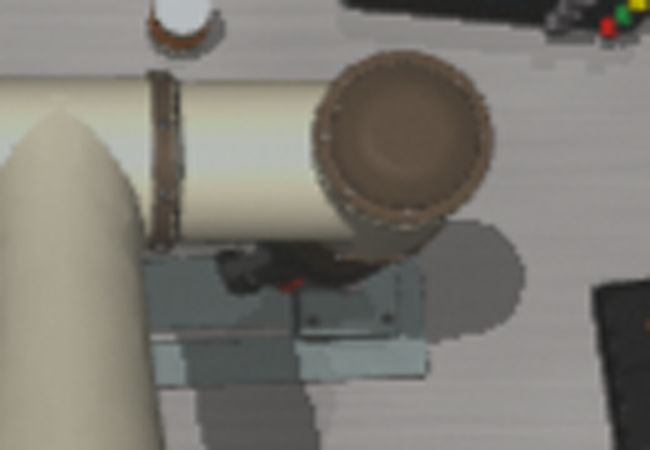

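View pics/d2.png

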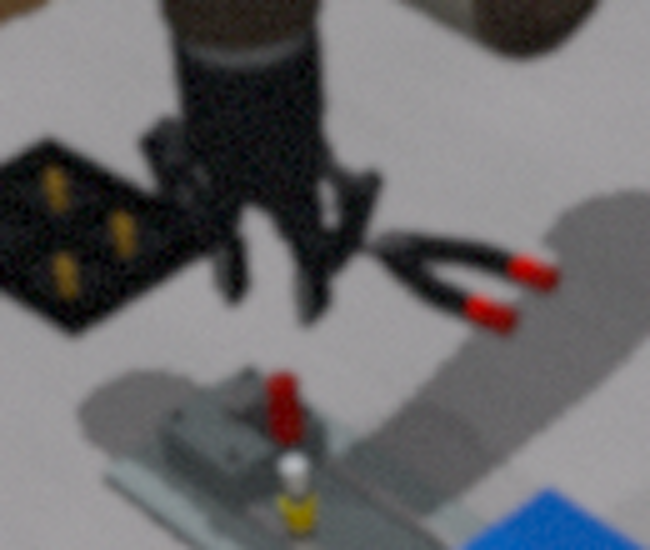

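The fingers straddle the red knob: the tips are at about (226,149) and (242,153) in the scene view, and the knob is at (237,168). I'll descend and close.

>>> step_arm(
  plan=[
    [[0, 0, 0], [0, 0, -1.8], 4],
    [[0, 0, 0], [0, 0, -1.8], 4],
    [[0, 0, 0], [0, 0, -1.8], 4],
    [[0, 0, 0], [0, 0, 0], 4],
    [[0, 0, 0], [0, 0, 0], 2.5],
    [[0, 0, 0], [0, 0, 0], 1.5],
    [[0, 0, 0], [0, 0, 0], 1],
    [[0, 0, 0], [0, 0, 0], 1],
  ],
  grip_force=25,
)

```text
t: 3.28
eef_pos: [561.1, -160.1, 79.4]
eef_rot: [0.982, 0.189, 0.002, 0.001]
ft_force: [0.8, -1.4, 4.7]
width: 17.6
```

>>> step_arm(
  plan=[
    [[0, 0, 0], [0, 0, 0], 1],
    [[0, 0, 0], [0, 0, 0], 1],
    [[0, 0, 0], [0, 0, 0], 1],
  ],
)

```text
t: 3.53
eef_pos: [561.1, -160.1, 79.3]
eef_rot: [0.982, 0.189, 0.002, 0.001]
ft_force: [0.8, -0.5, 7.1]
width: 17.4
```

```bash
python3 - <<'E'
from h import *
s=get_image("scene")
crop(s,190,110,290,190,7,"pics/e2.png")
print(state()["ft_force"],state()["wrist_torque"], proj("scene",state()["eef_pos"]))
E
```

```text
[ 1.17777883 -0.64124468  6.55934069] [-0.15194343  0.01637642 -0.02333451] [236.87574473 172.35608454]
```

View pics/e2.png

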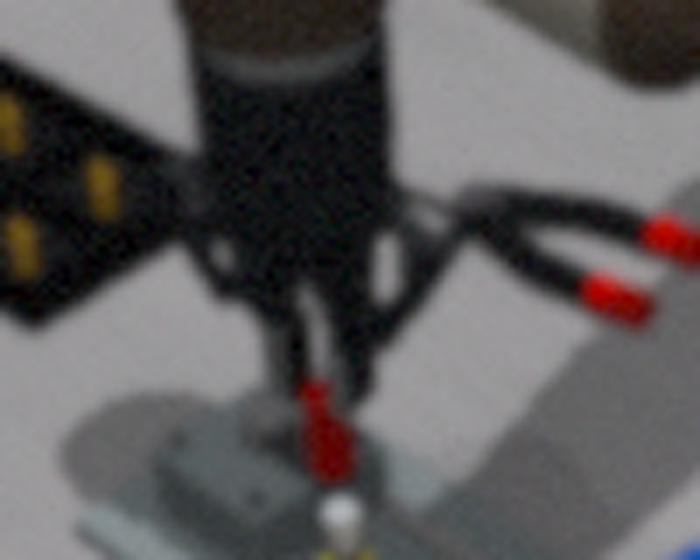

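The knob is held between the fingers (red at about (236,172) in the scene view). It stands at +y of the axis, so clockwise starts towards +x.

>>> step_arm(
  plan=[
    [[0, 0, 0], [1.16, -0.15, 0], 1],
    [[0, 0, 0], [1.09, -0.45, 0], 1],
    [[0, 0, 0], [0.93, -0.72, 0], 1],
    [[0, 0, 0], [0.72, -0.93, 0], 1],
    [[0, 0, 0], [0.45, -1.09, 0], 1],
    [[0, 0, 0], [0.15, -1.16, 0], 1],
  ],
)

```text
t: 4.08
eef_pos: [606.7, -204.8, 79.3]
eef_rot: [0.982, 0.19, 0.002, 0.001]
ft_force: [-0.1, 1.6, 6.7]
width: 17.5
```

>>> step_arm(
  plan=[
    [[0, 0, 0], [-0.15, -1.16, 0], 1],
    [[0, 0, 0], [-0.45, -1.09, 0], 1],
    [[0, 0, 0], [-0.72, -0.93, 0], 1],
    [[0, 0, 0], [-0.93, -0.72, 0], 1],
    [[0, 0, 0], [-1.09, -0.45, 0], 1],
    [[0, 0, 0], [-1.16, -0.15, 0], 1],
  ],
)

```text
t: 4.58
eef_pos: [561.5, -250.5, 79.4]
eef_rot: [0.982, 0.189, 0.003, 0.001]
ft_force: [2.8, 2.4, 5.9]
width: 17.7
```

>>> step_arm(
  plan=[
    [[0, 0, 0], [-1.16, 0.15, 0], 1],
    [[0, 0, 0], [-1.09, 0.45, 0], 1],
    [[0, 0, 0], [-0.93, 0.72, 0], 1],
    [[0, 0, 0], [-0.72, 0.93, 0], 1],
    [[0, 0, 0], [-0.45, 1.09, 0], 1],
    [[0, 0, 0], [-0.15, 1.16, 0], 1],
  ],
)

```text
t: 5.08
eef_pos: [516.3, -205.0, 79.4]
eef_rot: [0.982, 0.189, 0.003, 0.001]
ft_force: [3.1, -1.7, 5.4]
width: 17.6
```

>>> step_arm(
  plan=[
    [[0, 0, 0], [0.15, 1.16, 0], 1],
    [[0, 0, 0], [0.45, 1.09, 0], 1],
    [[0, 0, 0], [0.72, 0.93, 0], 1],
    [[0, 0, 0], [0.93, 0.72, 0], 1],
    [[0, 0, 0], [1.09, 0.45, 0], 1],
    [[0, 0, 0], [1.16, 0.15, 0], 1],
  ],
)

```text
t: 5.58
eef_pos: [560.7, -159.9, 79.3]
eef_rot: [0.982, 0.19, 0.001, 0.001]
ft_force: [-2.2, -5.0, 8.2]
width: 17.8
```

```bash
python3 - <<'E'
from h import *
s=get_image("scene")
crop(s,190,110,330,220,5,"pics/f2.png")
print(state()["eef_pos"],state()["ft_force"],state()["wrist_torque"])
E
```

```text
[ 563.22185884 -160.02037369   79.29385084] [ 1.8857882  -1.54144544  8.04836373] [-0.60924102 -0.09077354 -0.04683192]
```

View pics/f2.png

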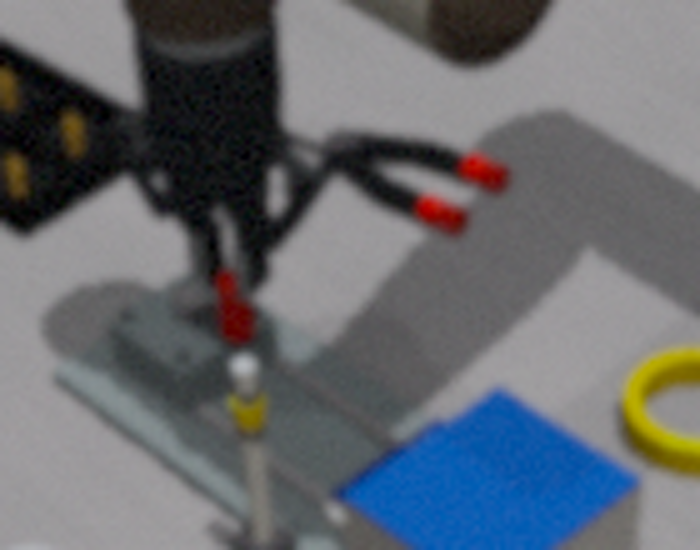

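After one turn the board's blue edge is showing from the hood at about (277,196). I'll do a second turn.

>>> step_arm(
  plan=[
    [[0, 0, 0], [1.16, -0.15, 0], 1],
    [[0, 0, 0], [1.09, -0.45, 0], 1],
    [[0, 0, 0], [0.93, -0.72, 0], 1],
    [[0, 0, 0], [0.72, -0.93, 0], 1],
    [[0, 0, 0], [0.45, -1.09, 0], 1],
    [[0, 0, 0], [0.15, -1.16, 0], 1],
  ],
)

```text
t: 6.13
eef_pos: [606.7, -204.6, 79.3]
eef_rot: [0.982, 0.19, 0.002, 0.001]
ft_force: [-0.1, 2.1, 8.4]
width: 17.6
```

>>> step_arm(
  plan=[
    [[0, 0, 0], [-0.15, -1.16, 0], 1],
    [[0, 0, 0], [-0.45, -1.09, 0], 1],
    [[0, 0, 0], [-0.72, -0.93, 0], 1],
    [[0, 0, 0], [-0.93, -0.72, 0], 1],
    [[0, 0, 0], [-1.09, -0.45, 0], 1],
    [[0, 0, 0], [-1.16, -0.15, 0], 1],
  ],
)

```text
t: 6.63
eef_pos: [561.6, -250.4, 79.3]
eef_rot: [0.982, 0.189, 0.003, 0.001]
ft_force: [1.4, 2.1, 7.0]
width: 17.4
```

>>> step_arm(
  plan=[
    [[0, 0, 0], [-1.16, 0.15, 0], 1],
    [[0, 0, 0], [-1.09, 0.45, 0], 1],
    [[0, 0, 0], [-0.93, 0.72, 0], 1],
    [[0, 0, 0], [-0.72, 0.93, 0], 1],
    [[0, 0, 0], [-0.45, 1.09, 0], 1],
    [[0, 0, 0], [-0.15, 1.16, 0], 1],
  ],
)

```text
t: 7.13
eef_pos: [516.3, -204.9, 79.3]
eef_rot: [0.982, 0.189, 0.003, 0.001]
ft_force: [3.1, -1.7, 5.7]
width: 17.3
```

>>> step_arm(
  plan=[
    [[0, 0, 0], [0.15, 1.16, 0], 1],
    [[0, 0, 0], [0.45, 1.09, 0], 1],
    [[0, 0, 0], [0.72, 0.93, 0], 1],
    [[0, 0, 0], [0.93, 0.72, 0], 1],
    [[0, 0, 0], [1.09, 0.45, 0], 1],
    [[0, 0, 0], [1.16, 0.15, 0], 1],
  ],
)

```text
t: 7.63
eef_pos: [560.7, -159.9, 79.2]
eef_rot: [0.982, 0.19, 0.001, 0.001]
ft_force: [-1.6, -4.0, 8.2]
width: 17.7
```

```bash
python3 - <<'E'
from h import *
s=get_image("scene")
crop(s,190,110,330,220,5,"pics/g2.png")
print(state()["eef_pos"],state()["ft_force"],state()["wrist_torque"])
E
```

```text
[ 563.21338184 -160.03112482   79.27972127] [ 1.81609382 -2.75413823  8.48452967] [-0.52037662 -0.08603963 -0.01854752]
```

View pics/g2.png

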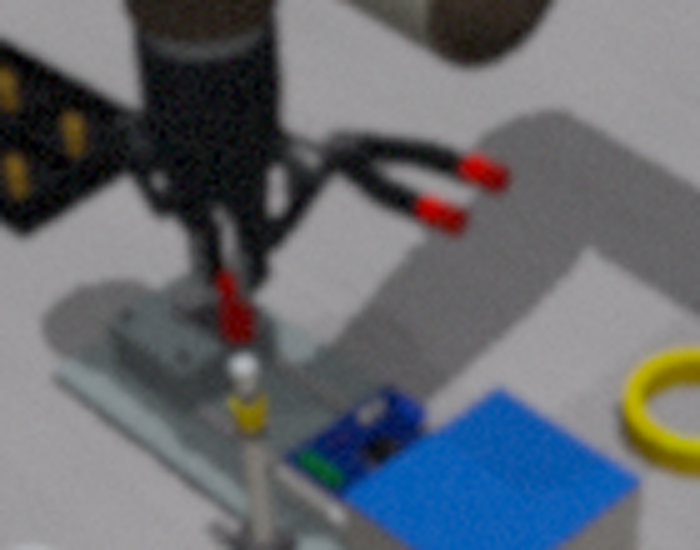

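```bash
python3 - <<'E'
from h import *
print(onz("scene",266.4,200,50))
E
```

```text
[556.49956496 -40.89363748  50.        ]
```

>>> step_arm(
  plan=[
    [[0, 0, 0], [1.16, -0.15, 0], 1],
    [[0, 0, 0], [1.09, -0.45, 0], 1],
    [[0, 0, 0], [0.93, -0.72, 0], 1],
    [[0, 0, 0], [0, 0, 0], 1],
  ],
)

```text
t: 8.02
eef_pos: [594.0, -173.9, 79.3]
eef_rot: [0.982, 0.189, 0.002, 0.001]
ft_force: [0.8, -0.2, 8.2]
width: 17.4
```

>>> step_arm(
  plan=[
    [[0, 0, 0], [0.72, -0.93, 0], 1],
    [[0, 0, 0], [0.45, -1.09, 0], 1],
    [[0, 0, 0], [0.15, -1.16, 0], 1],
    [[0, 0, 0], [-0.15, -1.16, 0], 1],
    [[0, 0, 0], [-0.45, -1.09, 0], 1],
  ],
)

```text
t: 8.43
eef_pos: [600.8, -227.4, 79.3]
eef_rot: [0.982, 0.19, 0.002, 0.001]
ft_force: [-0.8, 2.9, 9.1]
width: 17.6
```

>>> step_arm(
  plan=[
    [[0, 0, 0], [-0.72, -0.93, 0], 1],
    [[0, 0, 0], [0, 0, 0], 1],
  ],
)

```text
t: 8.6
eef_pos: [592.1, -238.2, 79.3]
eef_rot: [0.982, 0.189, 0.002, 0.001]
ft_force: [0.5, -1.3, 6.4]
width: 17.6
```

```bash
python3 - <<'E'
from h import *
s=get_image("scene")
crop(s,190,110,330,220,5,"pics/i2.png")
print(state()["eef_pos"],state()["ft_force"],state()["wrist_torque"])
E
```

```text
[ 592.42735091 -237.81334862   79.3594288 ] [ 0.42477302 -1.52649722  6.31468051] [-0.53955235 -0.08993606 -0.00793655]
```

View pics/i2.png

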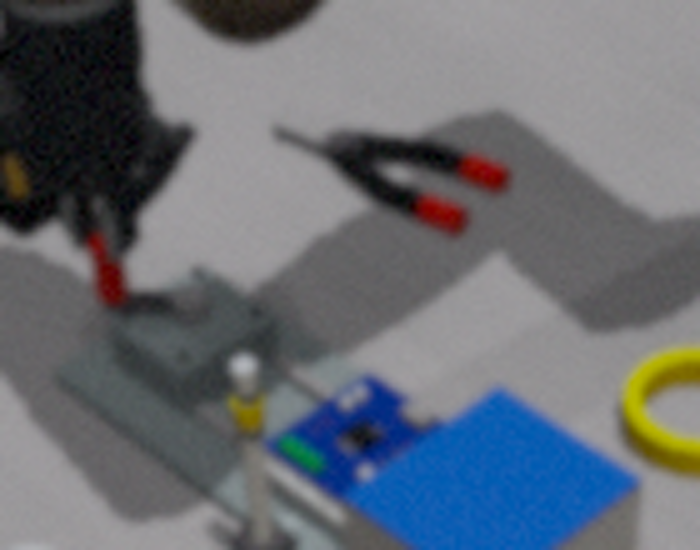

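>>> step_arm(
  plan=[
    [[0, 0, 0], [-0.6, -0.5, 0], 1],
    [[0, 0, 0], [-0.68, -0.39, 0], 1],
    [[0, 0, 0], [0, 0, 0], 1],
  ],
)

```text
t: 8.9
eef_pos: [587.8, -242.0, 79.7]
eef_rot: [0.982, 0.189, 0.011, 0.001]
ft_force: [15.0, 12.7, 0.3]
width: 17.5
```

>>> step_arm(
  plan=[
    [[0, 0, 0], [-0.37, -0.13, 0], 1],
    [[0, 0, 0], [-0.37, -0.13, 0], 1],
    [[0, 0, 0], [0, 0, 0], 1],
  ],
)

```text
t: 9.15
eef_pos: [585.5, -243.1, 80.0]
eef_rot: [0.982, 0.19, 0.016, 0.002]
ft_force: [24.1, 17.5, -4.6]
width: 17.6
```

>>> step_arm(
  plan=[
    [[0, 0, 0], [-0.38, -0.09, 0], 1],
    [[0, 0, 0], [-0.39, -0.05, 0], 1],
    [[0, 0, 0], [0, 0, 0], 1],
  ],
)

```text
t: 9.4
eef_pos: [579.9, -245.1, 80.0]
eef_rot: [0.981, 0.191, 0.018, 0.003]
ft_force: [26.9, 15.1, -6.1]
width: 17.4
```

The force rose to 28 N with the knob barely moving, so it looks like the end stop. I'll release and check by camera.

>>> step_arm(
  plan=[
    [[0, 0, 0], [0.6, 0.3, 0], 1],
    [[0, 0, 0], [0, 0, 0], 2.5],
    [[0, 0, 0], [0, 0, 0], 4],
    [[0, 0, 0], [0, 0, 0], 4],
    [[0, 0, 0], [0, 0, 0], 4],
  ],
)

```text
t: 9.82
eef_pos: [567.9, -246.5, 76.4]
eef_rot: [0.982, 0.189, -0.001, -0.001]
ft_force: [-0.9, -0.3, -0.8]
width: 40.1
```

>>> step_arm(
  plan=[
    [[0, 0, 0], [0, 0, 2.5], 4],
    [[0, 0, 0], [0, 0, 3.5], 4],
    [[0, 0, 0], [0, 0, 4], 4],
    [[0, 0, 0], [-1, 3, 4], 5],
    [[0, 0, 0], [-1, 4, 0], 6],
    [[0, 0, 0], [-1, 4, 0], 7],
    [[0, 0, 0], [-1, 4, 0], 7],
    [[0, 0, 0], [-1, 4, 0], 7],
  ],
)

```text
t: 10.48
eef_pos: [519.3, -61.2, 209.7]
eef_rot: [0.982, 0.188, -0.0, -0.0]
ft_force: [1.2, 0.7, 0.2]
width: 70.2
```

>>> step_arm(
  plan=[
    [[0, 0, 0], [-1, 4, 0], 7],
    [[0, 0, 0], [-1, 4, 0], 7],
    [[0, 0, 0], [-1, 4, 0], 7],
    [[0, 0, 0], [-1, 4, 0], 7],
    [[0, 0, 0], [-1, 4, 0], 7],
    [[0, 0, 0], [-1, 4, 0], 7],
    [[0, 0, 0], [-1, 4, 0], 7],
    [[0, 0, 0], [-1, 4, 0], 7],
  ],
)

```text
t: 11.15
eef_pos: [439.7, 258.7, 209.7]
eef_rot: [0.982, 0.188, -0.0, 0.0]
ft_force: [2.0, -0.1, -1.0]
width: 69.8
```

```bash
python3 - <<'E'
from h import *
s=get_image("scene");t=get_image("top")
cv2.imwrite("pics/j_s.png",s[:,:,::-1]);cv2.imwrite("pics/j_t.png",t[:,:,::-1])
crop(s,190,140,330,240,5,"pics/j2.png");crop(t,240,170,370,240,6,"pics/j1.png")
print(state())
E
```

```text
{'t': 11.25, 'joint_positions': array([ 8.54101953e-01,  1.93194014e-01, -2.67658846e-01, -2.70267459e-04,
       -1.10980871e+00,  1.10226700e+00]), 'qvel': array([-0.07485952, -0.01946286, -0.03874217, -0.00021573, -0.0251118 ,
        0.05082292]), 'effort': array([  1.13240942, -28.25137675,  18.45253587,   3.98292974,
         0.098561  ,  -0.24458366]), 'eef_pos': array([439.86116044, 261.72190615, 209.47234843]), 'eef_rot': array([ 9.81485708e-01,  1.91535338e-01, -2.11604140e-05, -1.36895508e-04]), 'ft_force': array([0.17146791, 0.40113655, 0.16081516]), 'wrist_torque': array([-0.07232538,  0.0269342 , -0.01129973]), 'width': 70.20005195163365}
```

View pics/j2.png

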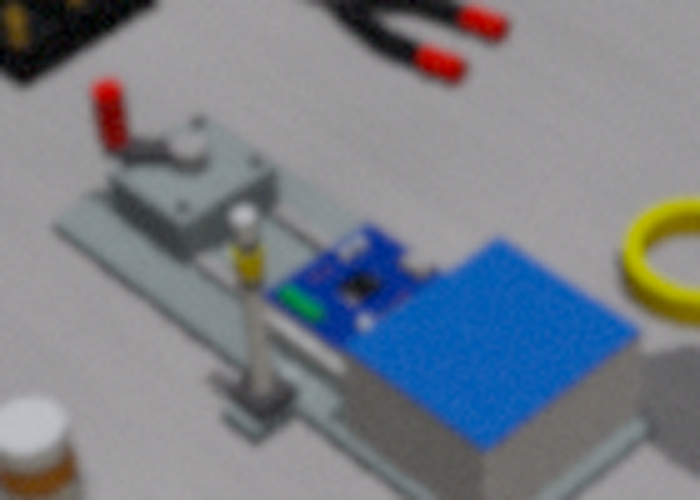

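View pics/j1.png

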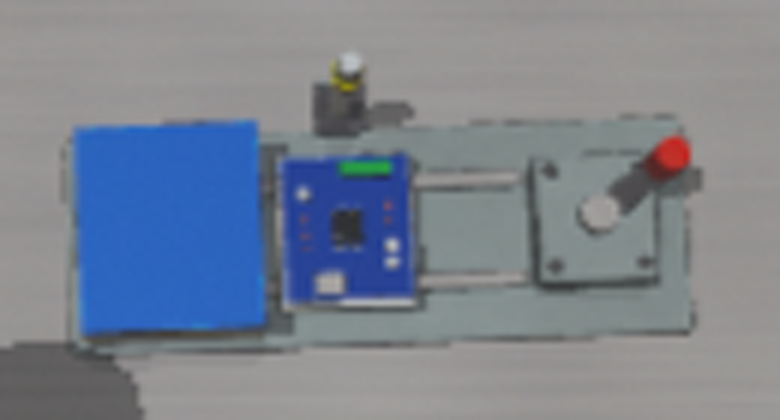

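```bash
python3 - <<'E'
from h import *
np.set_printoptions(precision=1,suppress=True)
t=cv2.imread("pics/j_t.png");s=cv2.imread("pics/j_s.png")
def dark(im,n,win,thr):
    x0,y0,x1,y1=win;b=cv2.resize(im[y0:y1,x0:x1],None,fx=8,fy=8,interpolation=cv2.INTER_CUBIC)
    m=(b.max(2)<thr).astype(np.uint8);k,l,st,c=cv2.connectedComponentsWithStats(m)
    for i in range(1,k):
        if st[i,4]>300:
            uv=(c[i]+.5)/8-.5+[x0,y0];print(n,uv,st[i,4],onz(n,*uv,50))
for th in(60,80,95):
    dark(t,"top",(289,199,306,217),th);dark(s,"scene",(252,190,272,206),th)
print('knob',onz("top",672/6+240,155/6+170,103.5),'cap',onz("top",600/6+240,213/6+170,75))
E
```

```text
top [297.6 207.1] 792 [557.3 -61.1  50. ]
scene [261.6 196.8] 920 [557.4 -59.7  50. ]
top [297.5 207.4] 1352 [556.3 -60.9  50. ]
scene [261.6 196.8] 1516 [557.5 -59.8  50. ]
top [297.5 207.4] 1684 [556.  -60.7  50. ]
scene [261.6 196.7] 2026 [557.4 -59.8  50. ]
knob [ 586.3 -240.8  103.5] cap [ 558.2 -204.5   75. ]
```

The chip is at about (557,−60) from both views, level with the post. The knob angle works out to about 2.4 turns in total, so the carriage is at its stop. Now the loupe.

>>> step_arm(
  plan=[
    [[0, 0, 0], [1.8, 0.7, -1], 5],
    [[0, 0, 0], [1.7, 0.6, -3], 5],
    [[0, 0, 0], [0, 0, -4], 5],
    [[0, 0, 0], [0, 0, -4], 5],
    [[0, 0, 0], [0, 0, -3], 5],
    [[0, 0, 0], [0, 0, 0], 5],
    [[0, 0, 0], [0, 0, 0], 5],
  ],
)

```text
t: 11.83
eef_pos: [475.7, 269.2, 58.9]
eef_rot: [0.982, 0.188, -0.002, 0.001]
ft_force: [1.1, 0.9, 1.0]
width: 50.0
```

```bash
python3 - <<'E'
from h import *
s=get_image("scene")
crop(s,300,180,440,310,4.5,"pics/k2.png")
p=state()["eef_pos"];print(p, R.from_quat(state()["eef_rot"]).as_matrix())
for q in((475,274.5,11),(p[0],p[1],11)):print((proj("scene",q)-[300,180])*4.5)
E
```

```text
[477.01232519 270.68553606  60.85517272] [[ 9.28718119e-01  3.70785148e-01  1.01425074e-03]
 [ 3.70785460e-01 -9.28718539e-01 -1.32247824e-04]
 [ 8.92917937e-04  4.98890378e-04 -9.99999477e-01]]
[333.84504922 351.44887752]
[326.20149261 349.53311656]
```

View pics/k2.png

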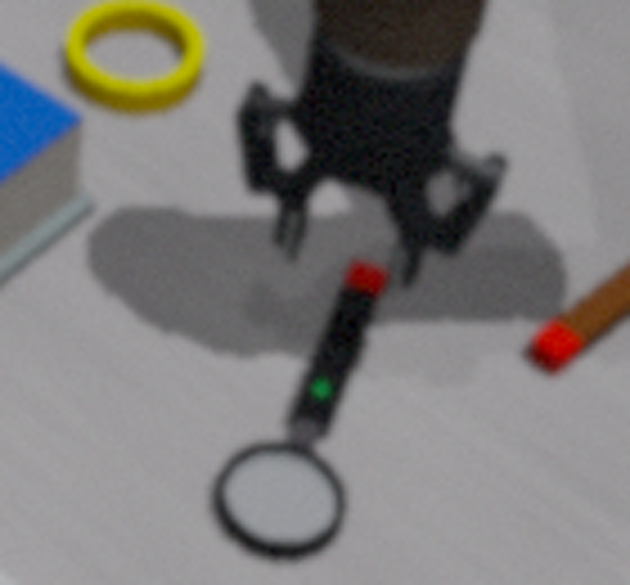

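The handle runs from the red end (381,241) to the neck (368,276), clear of the brown lookalike. The grip point lands on the handle, so I'll correct by a few mm, descend and close.

>>> step_arm(
  plan=[
    [[0, 0, 0], [-0.2, 0.4, -2], 5],
    [[0, 0, 0], [0, 0, -2], 5],
    [[0, 0, 0], [0, 0, -1.5], 5],
    [[0, 0, 0], [0, 0, 0], 5],
    [[0, 0, 0], [0, 0, 0], 3.5],
    [[0, 0, 0], [0, 0, 0], 2.5],
    [[0, 0, 0], [0, 0, 0], 1.5],
    [[0, 0, 0], [0, 0, 0], 1.5],
  ],
  grip_force=50,
)

```text
t: 12.55
eef_pos: [474.9, 275.8, 6.4]
eef_rot: [0.982, 0.189, 0.001, -0.001]
ft_force: [0.1, 0.2, -0.2]
width: 15.2
```

>>> step_arm(
  plan=[
    [[0, 0, 0], [0, 0, 0], 1.5],
    [[0, 0, 0], [0, 0, 0], 1.5],
    [[0, 0, 0], [0, 0, 0], 1.5],
  ],
)

```text
t: 12.8
eef_pos: [474.2, 275.1, 5.1]
eef_rot: [0.982, 0.189, 0.0, -0.0]
ft_force: [0.2, -0.1, 0.1]
width: 14.9
```

```bash
python3 - <<'E'
from h import *
s=get_image("scene")
crop(s,300,180,440,310,4.5,"pics/l2.png")
print(state())
E
```

```text
{'t': 12.85, 'joint_positions': array([ 8.21528140e-01,  4.94357449e-01, -4.23509044e-01,  4.78744860e-05,
       -6.52755302e-01,  1.12939225e+00]), 'qvel': array([ 0.00074394,  0.00229636, -0.00057978, -0.0008194 ,  0.00164124,
       -0.00014443]), 'effort': array([-3.21452470e-03, -3.81614041e+01,  1.23532578e+01,  2.74348117e+00,
        2.32092361e-04,  2.81143616e-05]), 'eef_pos': array([474.13844778, 275.06701813,   4.93248528]), 'eef_rot': array([ 9.81988921e-01,  1.88938483e-01,  7.90214310e-05, -3.97788621e-05]), 'ft_force': array([ 0.55101307, -0.23144874, -0.70751295]), 'wrist_torque': array([ 0.01617716,  0.0471693 , -0.04065059]), 'width': 14.796934417373992}
```

View pics/l2.png

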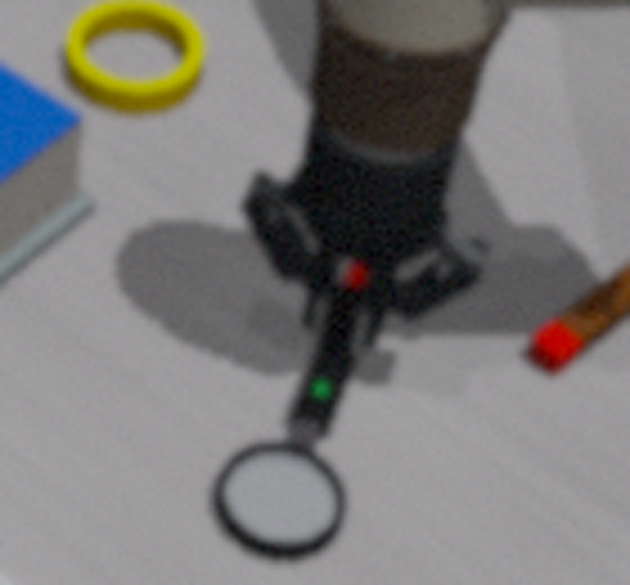

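>>> step_arm(
  plan=[
    [[0, 0, 0], [0, 0, 0], 0.5],
    [[0, 0, 0], [0, 0, 0], 0],
    [[0, 0, 0], [0, 0, 0], 0],
    [[0, 0, 0], [0, 0, 0], 0],
  ],
)

```text
t: 13.18
eef_pos: [474.1, 275.0, 4.7]
eef_rot: [0.982, 0.189, -0.0, 0.0]
ft_force: [-0.1, -0.4, 1.0]
width: 0.3
```

```bash
python3 - <<'E'
from h import *
s=get_image("scene");t=get_image("top")
crop(s,340,210,410,310,6,"pics/m2.png");crop(t,160,180,240,260,7,"pics/m1.png")
p=state()["eef_pos"]
print((proj("scene",p)-[340,210])*6,(proj("top",p)-[160,180])*7,p)
E
```

```text
[205.46173652 297.36024946] [300.26109968 367.8357551 ] [474.11244027 275.00843135   4.75403906]
```

View pics/m2.png

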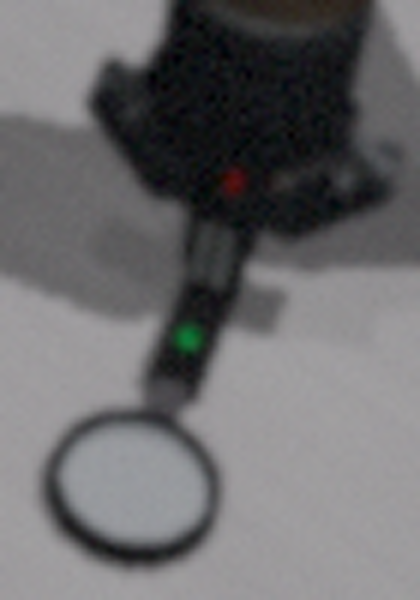

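View pics/m1.png

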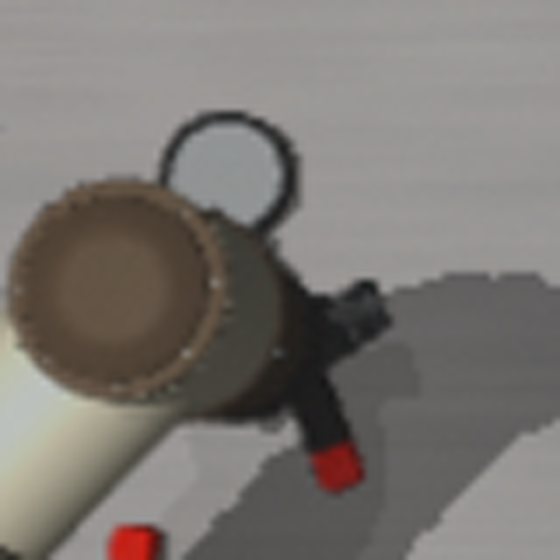

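The shut fingers sit above the handle, in line with it, and the loupe hasn't moved: lens still at (362,291), green dot at (371,266). So the true fingertip height doesn't match the reading. I'll probe gently downward with the fingers shut.

>>> step_arm(
  plan=[
    [[0, 0, 0], [0, 0, -0.2], 0],
    [[0, 0, 0], [0, 0, 0], 0],
    [[0, 0, 0], [0, 0, 0], 0],
  ],
)

```text
t: 13.53
eef_pos: [474.0, 274.9, 2.6]
eef_rot: [0.982, 0.189, -0.0, 0.0]
ft_force: [0.1, -0.0, -0.0]
width: 0.3
```

```bash
python3 - <<'E'
from h import *
s=get_image("scene")
b=s[225:285,350:405]; b=np.clip((b.astype(float)/255)**0.5*255,0,255).astype(np.uint8)
crop(b,0,0,55,60,10,"pics/n2.png")
p=state()["eef_pos"]
for q in (p,p+[0,0,20],(474,275,22)): print((proj("scene",q)-[350,225])*10)
for d in(-56.5,-47,0,35,53,105):
  print(d,(proj("scene",np.array([475,274.5,11])+d*np.array([.927,.376,0]))-[350,225])*10)
E
```

```text
[241.35682915 350.51097667]
[251.81721752 300.96808582]
[251.71860776 302.57985247]
-56.5 [303.29667428 174.33621647]
-47 [293.24251105 199.98143426]
0 [241.87788717 330.9975056 ]
35 [201.77896673 433.27807583]
53 [180.50555224 487.54030885]
105 [116.40432843 651.04370624]
```

View pics/n2.png

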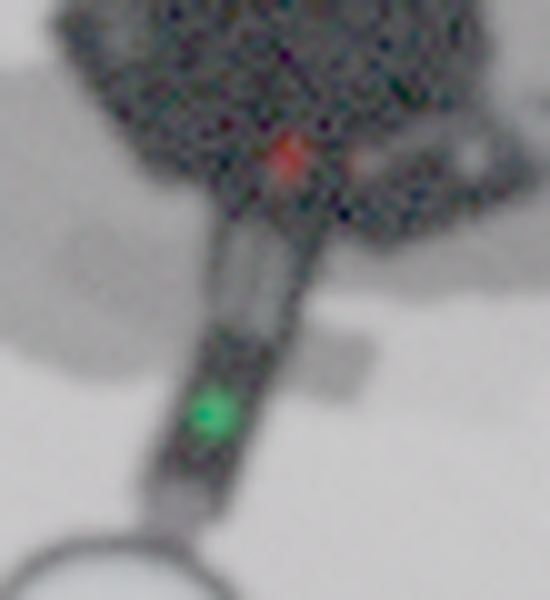

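>>> step_arm(
  plan=[
    [[0, 0, 0], [0, 0, -0.2], 0],
    [[0, 0, 0], [0, 0, 0], 0],
    [[0, 0, 0], [0, 0, 0], 0],
  ],
)

```text
t: 13.83
eef_pos: [474.4, 275.2, 1.9]
eef_rot: [0.982, 0.189, 0.0, -0.0]
ft_force: [-2.3, -1.0, 7.5]
width: 0.2
```

>>> step_arm(
  plan=[
    [[0, 0, 0], [0, 0, -0.2], 0],
    [[0, 0, 0], [0, 0, 0], 0],
    [[0, 0, 0], [0, 0, 0], 0],
  ],
)

```text
t: 14.08
eef_pos: [474.4, 275.2, 1.8]
eef_rot: [0.982, 0.19, 0.001, 0.0]
ft_force: [-6.0, -2.5, 18.7]
width: -0.0
```

>>> step_arm(
  plan=[
    [[0, 0, 0], [0, 0, 3], 0],
    [[0, 0, 0], [1, -2.1, 0], 0],
    [[0, 0, 0], [0.7, -2.1, 0], 0],
    [[0, 0, 0], [0, 0, -2], 0],
    [[0, 0, 0], [0, 0, -0.7], 0],
    [[0, 0, 0], [0, 0, 0], 0],
    [[0, 0, 0], [0, 0, 0], 0],
  ],
)

```text
t: 14.67
eef_pos: [490.9, 233.1, 1.4]
eef_rot: [0.982, 0.189, -0.001, 0.0]
ft_force: [1.1, -0.5, -0.6]
width: 0.3
```

```bash
python3 - <<'E'
from h import *
s=get_image("scene")
b=s[215:295,340:405]; b=np.clip((b.astype(float)/255)**0.5*255,0,255).astype(np.uint8)
crop(b,0,0,65,80,7,"pics/o2.png")
st=state();p=st["eef_pos"];print(p,st["ft_force"])
for q in (p,p+[0,0,20]): print((proj("scene",q)-[340,215])*7)
E
```

```text
[491.22902204 233.58302439   1.87154733] [ 0.25131895 -0.65084346  0.30828309]
[119.80902333 277.7854922 ]
[125.5658408  243.07700173]
```

View pics/o2.png

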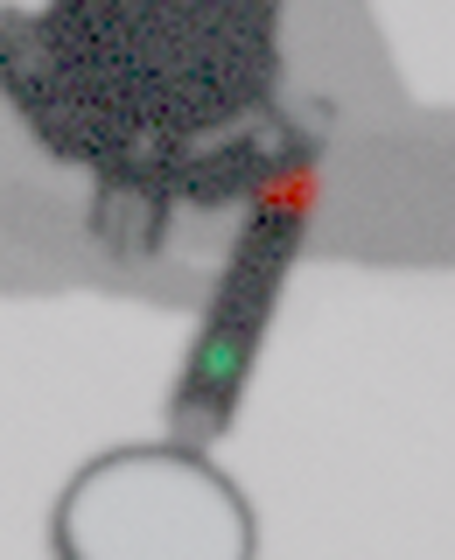

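There's no contact here at the same reading, and the tips appear above their projected position. I'll find the bench by stepping down.

>>> step_arm(
  plan=[
    [[0, 0, 0], [0, 0, -0.5], 0],
    [[0, 0, 0], [0, 0, -0.5], 0],
    [[0, 0, 0], [0, 0, 0], 0],
  ],
)

```text
t: 14.97
eef_pos: [490.5, 233.0, -9.0]
eef_rot: [0.982, 0.189, -0.001, 0.0]
ft_force: [0.3, 0.2, 0.3]
width: -0.4
```

>>> step_arm(
  plan=[
    [[0, 0, 0], [0, 0, -0.2], 0],
    [[0, 0, 0], [0, 0, 0], 0],
  ],
)

```text
t: 15.13
eef_pos: [491.0, 233.0, -10.5]
eef_rot: [0.982, 0.189, -0.0, 0.0]
ft_force: [0.5, 0.5, -0.1]
width: -0.0
```

>>> step_arm(
  plan=[
    [[0, 0, 0], [0, 0, -0.2], 0],
    [[0, 0, 0], [0, 0, 0], 0],
  ],
)

```text
t: 15.3
eef_pos: [491.0, 233.0, -12.4]
eef_rot: [0.982, 0.189, -0.0, 0.0]
ft_force: [-0.7, -0.1, 0.4]
width: 0.3
```

>>> step_arm(
  plan=[
    [[0, 0, 0], [0, 0, -0.2], 0],
    [[0, 0, 0], [0, 0, 0], 0],
  ],
)

```text
t: 15.47
eef_pos: [491.0, 232.9, -14.5]
eef_rot: [0.982, 0.189, -0.0, 0.0]
ft_force: [0.3, 0.1, -0.7]
width: 0.2
```

So the true tips sit about 20 mm above the reading: handle top (22 mm) was touched at a reading of 2. I'll re-grasp at a reading of about −16.

>>> step_arm(
  plan=[
    [[0, 0, 0], [0, 0, 3], 1],
    [[0, 0, 0], [0, 0, 4], 3],
    [[0, 0, 0], [-0.8, 2.1, 0], 5],
    [[0, 0, 0], [-0.9, 2.1, 0], 5],
    [[0, 0, 0], [0, 0, -2], 5],
    [[0, 0, 0], [0, 0, -2.5], 5],
    [[0, 0, 0], [0, 0, -2.4], 5],
    [[0, 0, 0], [0, 0, -0.2], 5],
  ],
)

```text
t: 16.13
eef_pos: [471.5, 272.9, -18.9]
eef_rot: [0.982, 0.188, -0.003, 0.002]
ft_force: [-0.3, -0.8, -0.0]
width: 50.2
```

>>> step_arm(
  plan=[
    [[0, 0, 0], [0, 0, 0], 5],
    [[0, 0, 0], [0, 0, 0], 3.5],
    [[0, 0, 0], [0, 0, 0], 2.5],
    [[0, 0, 0], [0, 0, 0], 1.8],
    [[0, 0, 0], [0, 0, 0], 1.2],
    [[0, 0, 0], [0, 0, 0], 1],
    [[0, 0, 0], [0, 0, 0], 1],
    [[0, 0, 0], [0, 0, 0], 1],
  ],
  grip_force=50,
)

```text
t: 16.8
eef_pos: [475.2, 275.9, -13.5]
eef_rot: [0.982, 0.189, 0.001, -0.001]
ft_force: [-0.7, -0.5, 6.9]
width: 20.9
```

```bash
python3 - <<'E'
from h import *
s=get_image("scene")
b=s[205:315,330:420]; b=np.clip((b.astype(float)/255)**0.6*255,0,255).astype(np.uint8)
crop(b,0,0,90,110,5,"pics/q2.png")
st=state();print(st["eef_pos"],st["eef_rot"],st["ft_force"],st["width"])
E
```

```text
[475.19336597 275.96452405 -13.44977224] [ 9.81947871e-01  1.89143699e-01  1.52279444e-03 -8.49458658e-04] [-0.96627084  0.20195298  6.36027102] 20.96705315156773
```

View pics/q2.png

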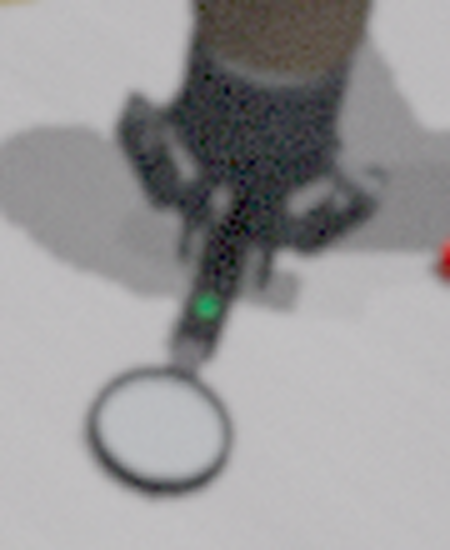

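The grip has closed at 21 mm on the handle. Now I'll lift and travel.

>>> step_arm(
  plan=[
    [[0, 0, 0], [0, 0, 0.5], 1],
    [[0, 0, 0], [0, 0, 1.5], 1],
    [[0, 0, 0], [0, 0, 2.5], 1],
    [[0, 0, 0], [0, 0, 3], 1],
    [[0, 0, 0], [0, 0, 3], 1],
    [[0, 0, 0], [0, 0, 1.5], 1],
    [[0, 0, 0], [0, -1, 0], 1],
    [[0, 0, 0], [0, -2, 0], 1],
  ],
  grip_force=60,
)

```text
t: 17.52
eef_pos: [474.4, 246.0, 105.6]
eef_rot: [0.982, 0.19, 0.001, -0.001]
ft_force: [0.7, -0.6, -1.2]
width: 20.1
```

```bash
python3 - <<'E'
from h import *
s=get_image("scene")
cv2.imwrite("pics/r2.png",s[:,:,::-1])
st=state();print(st["eef_pos"],st["eef_rot"],st["ft_force"],st["width"])
E
```

```text
[472.10731222 241.11194666 104.17247464] [ 9.82165640e-01  1.88007612e-01 -1.87344899e-03  5.32289756e-04] [-1.91649542 -2.41315682 -2.94845283] 20.69325899551829
```

View pics/r2.png

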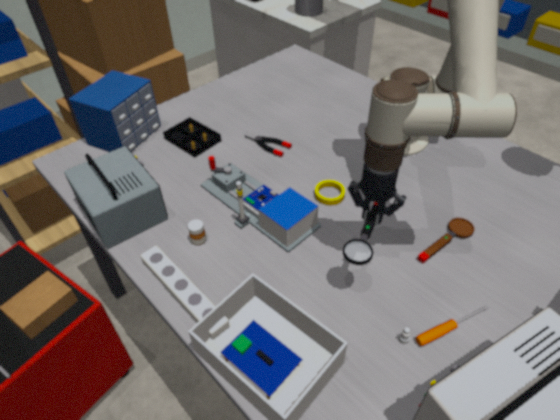

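The loupe is held level, with its lens at (358,251). Moving on over the chip.

>>> step_arm(
  plan=[
    [[0, 0, 0], [-0.2, -2.5, 0], 1],
    [[0, 0, 0], [-0.2, -2.5, 0], 1],
    [[0, 0, 0], [-0.2, -2.5, 0], 1],
    [[0, 0, 0], [-0.2, -2.5, 0], 1],
    [[0, 0, 0], [-0.1, -2.5, 0], 1],
    [[0, 0, 0], [-0.1, -2.5, 0], 1],
    [[0, 0, 0], [-0.1, -2.5, 0], 1],
    [[0, 0, 0], [-0.1, -2.5, 0], 1],
  ],
)

```text
t: 18.23
eef_pos: [460.4, 43.0, 103.6]
eef_rot: [0.982, 0.189, -0.001, 0.0]
ft_force: [-0.2, -0.1, -1.0]
width: 20.6
```

>>> step_arm(
  plan=[
    [[0, 0, 0], [-0.1, -2.5, 0], 1],
    [[0, 0, 0], [-0.1, -2.5, 0], 1],
    [[0, 0, 0], [-0.1, -2.5, 0], 1],
    [[0, 0, 0], [0, -2.5, 0], 1],
    [[0, 0, 0], [0, -2, 0], 1],
    [[0, 0, 0], [0, -1.5, 0], 1],
    [[0, 0, 0], [0, -0.9, 0], 1],
    [[0, 0, 0], [0, 0, 0], 1],
  ],
)

```text
t: 18.9
eef_pos: [457.8, -100.4, 103.8]
eef_rot: [0.982, 0.187, -0.001, -0.0]
ft_force: [-0.7, -0.3, -0.9]
width: 20.4
```

>>> step_arm(
  plan=[
    [[0, 0, 0], [0, 0, -0.5], 1],
    [[0, 0, 0], [0, 0, -0.4], 1],
    [[0, 0, 0], [0, 0, -0.3], 1],
    [[0, 0, 0], [0, 0, 0], 1],
    [[0, 0, 0], [0, 0, 0], 1],
    [[0, 0, 0], [0, 0, 0], 1],
  ],
)

```text
t: 19.4
eef_pos: [459.3, -98.6, 92.8]
eef_rot: [0.982, 0.189, 0.0, 0.0]
ft_force: [0.2, -0.1, -1.5]
width: 20.3
```

```bash
python3 - <<'E'
from h import *
s=get_image("scene");t=get_image("top")
cv2.imwrite("pics/t_s.png",s[:,:,::-1]);cv2.imwrite("pics/t_t.png",t[:,:,::-1])
crop(s,200,130,320,230,6,"pics/t2.png");crop(t,240,160,340,240,7,"pics/t1.png")
st=state();print(st["eef_pos"],st["eef_rot"],st["ft_force"],st["width"])
E
```

```text
[459.31408392 -98.70800298  92.95009526] [9.81944136e-01 1.89171011e-01 2.05114366e-04 2.61476793e-05] [-0.26427398  0.56961915 -0.45776345] 20.39023726302183
```

View pics/t2.png

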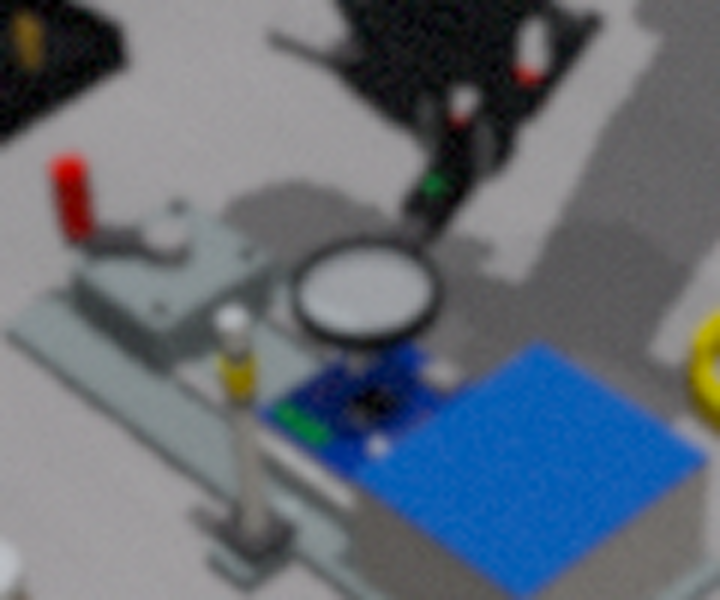

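View pics/t1.png

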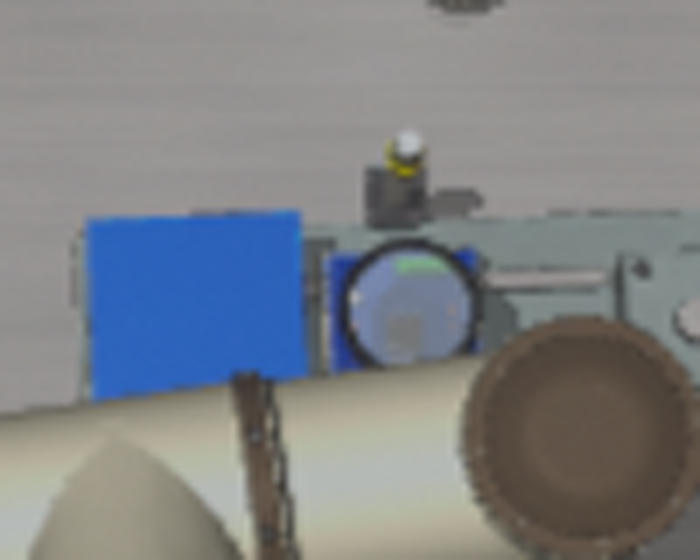

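```bash
python3 - <<'E'
from h import *
np.set_printoptions(precision=1,suppress=True)
t=cv2.imread("pics/t_t.png");s=cv2.imread("pics/t_s.png")
# subpixel lens glass+rim in scene: fit ellipses
def fit(im,n,win,thr,excl=None):
    x0,y0,x1,y1=win;b=cv2.resize(im[y0:y1,x0:x1],None,fx=8,fy=8,interpolation=cv2.INTER_CUBIC)
    m=(b.max(2)<thr).astype(np.uint8)
    cs,h=cv2.findContours(m,cv2.RETR_CCOMP,cv2.CHAIN_APPROX_NONE)
    for c,hh in zip(cs,h[0]):
        if hh[3]>=0 and cv2.contourArea(c)>1500:
            e=cv2.fitEllipse(c);print(n,thr,'hole',(np.array(e[0])+.5)/8-.5+[x0,y0],np.array(e[1])/8,e[2],onz(n,*((np.array(e[0])+.5)/8-.5+[x0,y0]),119))
for th in(80,95,110):
    fit(s,"scene",(240,160,290,195),th);fit(t,"top",(284,190,315,216),th)
print(onz("scene",261.2,178.7,119),onz("top",298.9,204,119),tri([("scene",261.2,178.7),("top",298.9,204)]))
for n in("scene","top"):print(n,proj(n,(557,-60,119)))
E
```

```text
scene 95 hole [260.3 178.1] [14.2 22.3] 85.2848892211914 [557.8 -60.  119. ]
scene 110 hole [260.3 178.2] [13.6 21.5] 85.17394256591797 [557.9 -59.8 119. ]
[557.6 -56.5 119. ] [557.2 -61.8 119. ] [556.5 -60.7 116. ]
scene [260.5 178. ]
top [298.4 204.1]
```

>>> step_arm(
  plan=[
    [[0, 0, 0], [0, 0, 0.15], 1],
    [[0, 0, 0], [0, 0, 0], 1],
    [[0, 0, 0], [0, 0, 0], 1],
    [[0, 0, 0], [0, 0, 0], 1],
    [[0, 0, 0], [0, 0, 0], 1],
    [[0, 0, 0], [0, 0, 0], 1],
    [[0, 0, 0], [0, 0, 0], 1],
    [[0, 0, 0], [0, 0, 0], 1],
  ],
)

```text
t: 20.17
eef_pos: [459.1, -99.0, 94.3]
eef_rot: [0.982, 0.189, -0.0, -0.0]
ft_force: [-0.2, -0.0, -1.7]
width: 20.3
```

```bash
python3 - <<'E'
from h import *
np.set_printoptions(precision=2,suppress=True)
s=get_image("scene");t=get_image("top");cv2.imwrite("pics/u_s.png",s[:,:,::-1])
crop(t,284,190,324,220,16,"pics/u1.png")
st=state();print(st["t"],st["eef_pos"],st["eef_rot"],st["qvel"],st["width"])
b=cv2.resize(np.ascontiguousarray(s[160:195,240:290]),None,fx=8,fy=8,interpolation=cv2.INTER_CUBIC)
cs,h=cv2.findContours((b.max(2)<100).astype(np.uint8),cv2.RETR_CCOMP,cv2.CHAIN_APPROX_NONE)
for c,hh in zip(cs,h[0]):
    if hh[3]>=0 and cv2.contourArea(c)>1500:
        e=cv2.fitEllipse(c);uv=(np.array(e[0])+.5)/8-.5+[240,160];print('lens',uv,e[1][0]/e[1][1],tri([("scene",*uv),("top",298.9,204)]),onz("scene",*uv,119))
b0=cv2.imread("pics/scene0.png")[270:310,340:390];b=cv2.resize(b0,None,fx=8,fy=8,interpolation=cv2.INTER_CUBIC)
cs,h=cv2.findContours((b.max(2)<100).astype(np.uint8),cv2.RETR_CCOMP,cv2.CHAIN_APPROX_NONE)
for c,hh in zip(cs,h[0]):
    if hh[3]>=0 and cv2.contourArea(c)>1500: e=cv2.fitEllipse(c);print('bench ratio',e[1][0]/e[1][1])
hsv=cv2.cvtColor(s,cv2.COLOR_RGB2HSV)[150:172,260:290];m=cv2.inRange(hsv,(45,80,30),(90,255,255))
ys,xs=np.nonzero(m);print('green',xs.mean()+260,ys.mean()+150)
d=np.array([.927,.376,0]);L=np.array([557,-60,119.])
for pit in(-.1,0,.1): print(pit,proj("scene",L-70*np.array([d[0],d[1],pit])+[0,0,11]))
band=proj("scene",(632,-57.5,119));print('band pred',band,'chip',proj("scene",(557,-60,50)))
# bystander compare
a=cv2.imread("pics/scene0.png").astype(int);
dd=np.abs(a-s[:,:,::-1].astype(int)).max(2)>60;k,l,stt,cc=cv2.connectedComponentsWithStats(dd.astype(np.uint8))
print([(cc[i].round(),stt[i,4]) for i in range(1,k) if stt[i,4]>25])
E
```

```text
20.2667 [459.1  -98.99  94.28] [ 0.98  0.19 -0.   -0.  ] [ 0. -0. -0. -0. -0.  0.] 20.391378361254638
lens [260.21 177.59] 0.6340327216589704 [556.98 -61.56 119.41] [556.55 -61.7  119.  ]
bench ratio 0.7757600071882333
green 271.8333333333333 160.22222222222223
-0.1 [271.67 157.55]
0 [271.75 159.54]
0.1 [271.82 161.52]
band pred [239.29 191.83] chip [261.68 196.63]
[(array([460.,   9.]), np.int32(228)), (array([495.,   4.]), np.int32(156)), (array([347.,  38.]), np.int32(1338)), (array([481.,  26.]), np.int32(45)), (array([438.,  45.]), np.int32(59)), (array([287., 117.]), np.int32(4219)), (array([396.,  88.]), np.int32(51)), (array([383.,  91.]), np.int32(70)), (array([446., 100.]), np.int32(58)), (array([447., 116.]), np.int32(426)), (array([381., 108.]), np.int32(53)), (array([426., 129.]), np.int32(75)), (array([426., 144.]), np.int32(38)), (array([214., 165.]), np.int32(111)), (array([236., 172.]), np.int32(106)), (array([557., 170.]), np.int32(42)), (array([300., 178.]), np.int32(125)), (array([430., 171.]), np.int32(27)), (array([442., 173.]), np.int32(33)), (array([449., 183.]), np.int32(108)), (array([557., 190.]), np.int32(54)), (array([462., 194.]), np.int32(38)), (array([489., 203.]), np.int32(27)), (array([505., 210.]), np.int32(47)), (array([522., 218.]), np.int32(47)), (array([494., 231.]), np.int32(44)), (array([482., 250.]), np.int32(405)), (array([369., 271.]), np.int32(634)), (array([498., 243.]), np.int32(37)), (array([513., 278.]), np.int32(38))]
```

View pics/u1.png

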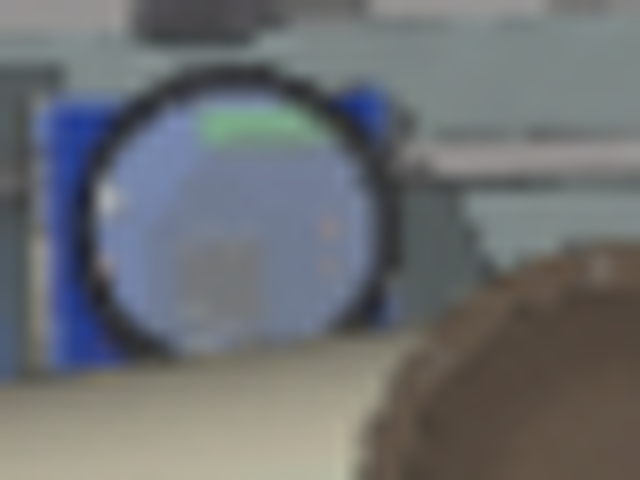

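View pics/u_s.png

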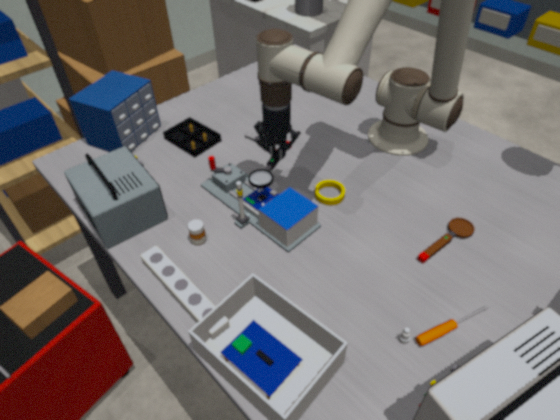

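Both views put the lens at about (557,−61.7) and z≈119, against the chip at about (557,−60). I'll nudge 1.5 mm in +y, hold still, then hand in.

>>> step_arm(
  plan=[
    [[0, 0, 0], [0, 0.15, 0], 1],
    [[0, 0, 0], [0, 0, 0], 1],
    [[0, 0, 0], [0, 0, 0], 1],
    [[0, 0, 0], [0, 0, 0], 1],
    [[0, 0, 0], [0, 0, 0], 1],
    [[0, 0, 0], [0, 0, 0], 1],
    [[0, 0, 0], [0, 0, 0], 1],
    [[0, 0, 0], [0, 0, 0], 1],
  ],
)

```text
t: 20.93
eef_pos: [459.1, -97.5, 94.3]
eef_rot: [0.982, 0.189, -0.0, 0.0]
ft_force: [0.8, -0.9, -1.6]
width: 20.1
```

>>> step_arm(
  plan=[
    [[0, 0, 0], [0, 0, 0], 1],
    [[0, 0, 0], [0, 0, 0], 1],
    [[0, 0, 0], [0, 0, 0], 1],
    [[0, 0, 0], [0, 0, 0], 1],
    [[0, 0, 0], [0, 0, 0], 1],
    [[0, 0, 0], [0, 0, 0], 1],
    [[0, 0, 0], [0, 0, 0], 1],
    [[0, 0, 0], [0, 0, 0], 1],
  ],
)

```text
t: 21.6
eef_pos: [459.1, -97.5, 94.3]
eef_rot: [0.982, 0.189, -0.0, 0.0]
ft_force: [-0.5, 0.1, -1.2]
width: 20.6
```

```bash
python3 - <<'E'
from h import *
s=get_image("scene")
b=cv2.resize(np.ascontiguousarray(s[160:195,240:290]),None,fx=8,fy=8,interpolation=cv2.INTER_CUBIC)
cs,h=cv2.findContours((b.max(2)<100).astype(np.uint8),cv2.RETR_CCOMP,cv2.CHAIN_APPROX_NONE)
for c,hh in zip(cs,h[0]):
    if hh[3]>=0 and cv2.contourArea(c)>1500:
        e=cv2.fitEllipse(c);uv=(np.array(e[0])+.5)/8-.5+[240,160];print('lens',uv,onz("scene",*uv,119))
st=state();print(st["eef_pos"],st["qvel"],st["width"])
print(sign_off())
E
```

```text
lens [260.56750679 177.84810257] [556.54947428 -60.2555057  119.        ]
[459.10824798 -97.48097074  94.29514891] [-3.21671308e-04 -1.63120927e-04 -3.15294760e-04  9.95916529e-04
  1.51536759e-03 -9.17857578e-05] 20.357690452527546
the job is handed in; nothing more can be done
None
```

I wound the crank clockwise about 2.4 turns until it hit its end stop, then gripped the loupe, held it still over the chip and handed the job in at about 21.7 s. The hand-in gives no verdict.

**Carriage:** The force at the knob rose to about 28 N at the stop. The chip then measured about (557, −60) mm in both views, level with the focus post, as it should be when fully out.

**Loupe:** The last checks, from my camera and arm readings:

| Check | Measured | Allowed |
|---|---|---|
| Lens centre from the chip, seen from above | about 1 mm | 10 mm |
| Lens height (band middle at 119 mm) | about 119 mm | ±7 mm |
| Lens tilt | about 0.03 rad | 0.14 rad |
| Arm motion | joints at rest | under 20 mm/s |
| Finger opening | about 20 mm, on the handle | – |

After the final 1.5 mm nudge I re-measured only the lens position, and only in the scene view; the height and tilt are from just before it.

**What went wrong or disagreed:**
- **First grasp missed:** the fingers closed above the handle because the real fingertips sit about 20 mm higher than the reported TCP height. I found the offset by touching the handle's top lightly (up to about 19 N), and the second grasp held. The loupe did not shift.
- **Knob grip:** because of that offset, the fingers held only the top few millimetres of the knob while winding. It held until the stop, where it may have slipped slightly.
- **Other things on the bench:** I saw nothing else moved in the last scene picture, but I did not measure each item.

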